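# Scrape resin offcuts off the preparation plate

### The job

Take the scraper from its mat and use it to push all five yellow resin offcuts along the black preparation plate, off its open end into the red waste tray; do not touch the offcuts with the fingers. Leave the specimen jar standing where it is on the plate, and the bottle and beaker where they are. Finally stand the scraper back upright on its mat and let go.

Things in the scene. Friction and masses are not known exactly. Their poses are not given: they have to be found in the camera images.
- plate: Black raised preparation plate, fixed, 262 mm along its x, 280 mm along its y, top surface 50 mm above the bench; origin at the centre of its underside on the bench. Both long sides (its x = -125 and +125 mm inner faces) carry an aluminium rail that rises 10 mm above the top surface; both ends (its y = -140 and +140 mm) are open, with no rail. The plate's place and yaw vary.
- tray: Red open waste tray, fixed, 270 mm along its x, 180 mm along its y, 34 mm high, walls and floor 4 mm; origin at the centre of its underside. It lies against one open end of the plate, tucked 10 mm under the plate's end; which end (the plate's +y or -y) varies.
- mat: Black rubber mat flat on the bench, fixed, 150 mm along its x, 130 mm along its y, 4 mm thick; origin at the centre of its underside. It lies at the other open end of the plate, its centre about 220 mm from the plate's centre.
- scraper: Scraper block, 160 g, standing upright on the mat; origin at the centre of its underside, z up, its x along the blade, its y across it (the pushing direction, both faces alike). Blade block 76 mm along x, 22 mm along y (black rubber foot 12 mm along y, lowest 12 mm), up to 46 mm above the underside; above it a blue grip bar 66 mm along x, 24 mm thick along y, from 46 to 96 mm above the underside, to be gripped across its thickness from above.
- chip0: Loose yellow resin offcut on the plate, about 60 mm along its x, 24 mm along its y, 10 mm thick, 25 g; origin near the centre of its underside. Starts in the lane between the jar's line and the plate's -x rail.
- chip1: Loose yellow resin offcut on the plate, about 60 mm along its x, 24 mm along its y, 10 mm thick, 25 g; origin near the centre of its underside. Starts in the lane between the jar's line and the plate's -x rail.
- chip2: Loose yellow resin offcut on the plate, about 60 mm along its x, 24 mm along its y, 10 mm thick, 25 g; origin near the centre of its underside. Starts in the lane between the jar's line and the plate's +x rail.
- chip3: Loose yellow resin offcut on the plate, about 60 mm along its x, 24 mm along its y, 10 mm thick, 25 g; origin near the centre of its underside. Starts in the lane between the jar's line and the plate's +x rail.
- chip4: Loose yellow resin offcut on the plate, about 60 mm along its x, 24 mm along its y, 10 mm thick, 25 g; origin near the centre of its underside. Starts on the plate's centre line, in line with the jar: either between the jar and the tray, or behind the jar (then it must first be pushed aside to pass the jar).
- jar: Green glass specimen jar with white lid, loose, upright on the plate near its long centre line, 46 mm diameter, 40 mm high, 150 g; origin at the centre of its underside. It must stay put.
- bottle: Amber bottle standing on the bench beside the mat, loose, 56 mm diameter, 100 mm high; origin at the centre of its underside. Leave alone.
- beaker: White open beaker standing on the bench beside the mat, loose, 60 mm diameter, 75 mm high; origin at the centre of its underside. Leave alone.

How it is judged:
On the way, in this order (a step that is already met when the one before it is completed fails the run):
1. the scraper is lifted from its mat, all offcuts still out of the tray (height (world z) of scraper above 0.03 m and height (world z) of each of chip0, chip1, chip2, chip3, chip4 above 0.046 m), for 0.1 s.
2. all five offcuts lie in the waste tray (x of chip0 in the frame of tray between -0.131 and 0.131 m and y of chip0 in the frame of tray between -0.086 and 0.086 m and height (world z) of each of chip0, chip1, chip2, chip3, chip4 below 0.044 m and x of chip1 in the frame of tray between -0.131 and 0.131 m and y of chip1 in the frame of tray between -0.086 and 0.086 m and x of chip2 in the frame of tray between -0.131 and 0.131 m and y of chip2 in the frame of tray between -0.086 and 0.086 m and x of chip3 in the frame of tray between -0.131 and 0.131 m and y of chip3 in the frame of tray between -0.086 and 0.086 m and x of chip4 in the frame of tray between -0.131 and 0.131 m and y of chip4 in the frame of tray between -0.086 and 0.086 m), for 0.2 s.
At the end, for the whole second after the job is handed in: All five offcuts lie still within the tray walls (stacking is fine), undersides under 44 mm above the bench; the scraper stands still and upright (0.1 rad) on its mat, its centre 10 mm or more inside the edges; jar, bottle and beaker are upright within 12 mm of their starts (all of step 2 and linear speed of each of chip0, chip1, chip2, chip3, chip4, scraper below 0.02 m/s and x of scraper in the frame of mat between -0.065 and 0.065 m and y of scraper in the frame of mat between -0.055 and 0.055 m and angle between each of scraper, jar, bottle, beaker's own z axis and vertical below 0.1 rad and height (world z) of scraper below 0.008 m and distance of each of jar, bottle, beaker from where it was at the start of the episode below 0.012 m); the robot touches nothing.
It fails at once if the fingers or arm touch an offcut (contact force between any of the fingers, the arm and chip0 above 0.5 N or contact force between any of the fingers, the arm and chip1 above 0.5 N or contact force between any of the fingers, the arm and chip2 above 0.5 N or contact force between any of the fingers, the arm and chip3 above 0.5 N or contact force between any of the fingers, the arm and chip4 above 0.5 N).
It fails at once if the specimen jar is pushed more than 12 mm or tipped (distance of jar from where it was at the start of the episode above 0.012 m or angle between jar's own z axis and vertical above 0.2 rad).
It fails at once if the bottle or beaker is moved more than 12 mm or tipped (distance of any of bottle, beaker from where it was at the start of the episode above 0.012 m or angle between any of bottle, beaker's own z axis and vertical above 0.2 rad).
It also fails if it takes over 72 s, if anything falls off the work surface, if the arm or the gripper's body presses on something with over 40 N, if the wrist force passes 120 N, or if a joint passes its speed limit or range.

### The arm

A 6-joint arm with a two-finger parallel gripper is mounted at the origin on the work surface. World frame = base frame: x ahead of the robot, y to its left, z up, the work surface at z = 0. Lengths are in m, angles in rad, forces in N, time in s.
With the tool pointing down it reaches from about 0.35 to 0.875 m from the base axis. Payload 4.2 kg.
Tool frame: the origin (TCP) lies midway between the tips of the shut fingers; the grasp point (between the pads) lies 19 mm behind it; z points along the fingers, y is the direction in which the jaws open and shut (so a half turn about z gives the same grasp; the last joint's range is limited). The gripper opens to 85 mm and grips with 20 to 120 N. Pads are 22 mm wide; open, the fingers measure 114 mm over their backs; the gripper's body (76 mm by 85 mm) begins 54 mm behind the grasp point. The pads swing forward as they close: fully open they stand 13 mm farther back than shut.
Start: joints at [1.565, 0.385, 0.008, 0, -1.194, -0.259], TCP at [0.164, 0.603, 0.231] pointing down, gripper open.
Joint ranges: [-3.14, 3.14], [-1.21, 2.06], [-1.07, 1.41], [-3.16, 2.05], [-2.99, -0.16], [-3.1, 3.1]. Speed limits (rad/s): [2.79, 2.79, 3.14, 3.14, 3.14, 3.14].

### API

Orientations are given as a unit quaternion [w, x, y, z].
In Python, from rig import bot gives the robot as it stands.
- The arm moves only by the shell command python3 -m creep 'ROWS' [OPENING] [FORCE]. ROWS is JSON, a list of rows, each an object of numbers: "dx", "dy", "dz": the shift along the world's x, y, z in units of 0.025 m (1.0 is 0.025 m); "ax", "ay", "az": the turn, a rotation vector about the world's x, y, z in units of 90 degrees (1.0 is 90 degrees). In form: [{"dx": .., "dy": .., "dz": .., "ax": .., "ay": .., "az": ..}, ...]. A call has 1 to 12 rows; each row shifts and turns the commanded pose from where the row before left it; what a row does not reach is not made up. A row lasts 1/12 s, in which the tool goes at most 41.7 mm and 7.16 degrees, less where a joint would pass 70% of its speed; a pose out of reach is approached as far as the arm can. A call with a number of a shift or a turn outside -1 to 1 is refused whole. A call with a gripper value outside its range is refused whole. OPENING is the opening, from -1 (shut) to 1 (fully open), so that 0 is half open, set as the call begins (- or left out, the last holds). The fingers move at their own pace and stop on an object; FORCE is the grip in N (left out, the last holds). Time passes only in rows, so rows that do not move let the fingers close. It gives the time, the measured TCP pose, the force and the opening at its end, in the units of the state.
- bot.read_state(): the state, without advancing time (a new reading comes with each control period).
- bot.get_image(name): name is "side" or "top"; returns the picture (480x640x3 uint8, red, green, blue); there is no depth.
- bot.get_calibration(name): a dict with "fovy" (degrees; the focal length in pixels is half the picture's height over the tangent of half this angle, whatever the lens; pixels are square), "cx", "cy" (the principal point, pixels), "position" and "rotation" of the camera in the world. Camera axes: x right, y down, z forward; pixel columns grow to the right and rows downward; lengths in m; the calibration is good to about 2 mm. A picture is of the moment at which its call begins. get_calibration takes no time and is no camera call.
- bot.finish_job(): hands the job in, once; it reports no verdict.
The state is a dict: "t": time; "qpos": joint angles; "joint_velocities": joint speeds; "tau": joint torques, N m; "tool_pos": TCP position; "ee_rot": TCP orientation; "force": force on the tool from outside, world axes, zero at the start; "ft_torque": the same for the moment, N m; "width": opening from 0.0 (shut) to 1.0 (fully open).
Only numpy, scipy, OpenCV 4.12 (cv2) and the standard library are available. Lean on these libraries where they do the work, as an engineer would, in place of code of your own. Each camera call takes 0.05 s, during which the arm holds its last target.

## Working session

There is one attempt and no reset: what is moved stays moved. The work goes in short steps, Python scripts to look and compute and a shell command to move; the robot and the scene stay as the last step left them, time stands still between calls to the robot, and variables do not carry over. Pictures are saved under pics/ and viewed, and the job is handed in when it is done.

```bash
ls; mkdir -p pics
python3 - <<'E'
from rig import bot
import cv2
s=bot.read_state();print(s)
for n in("top","side"):
    c=bot.get_calibration(n);print(n,c)
    cv2.imwrite(f"pics/{n}0.png",bot.get_image(n)[:,:,::-1])
E
```

```text
pics
{'t': 0.0, 'qpos': array([ 1.56461556e+00,  3.85562201e-01,  6.63265945e-03, -4.85262895e-04,
       -1.19398234e+00, -2.58593448e-01]), 'joint_velocities': array([ 1.89094939e-04,  3.71847973e-05, -1.41059615e-03,  2.42450787e-04,
        2.38447928e-03,  2.38045052e-04]), 'tau': array([ 1.83292577e-04, -3.92284083e+01,  1.88398415e+01,  4.18613479e+00,
       -4.69178427e-03, -1.89866576e-06]), 'tool_pos': array([0.16339371, 0.6026688 , 0.23022288]), 'ee_rot': array([ 1.07774982e-03,  9.91237218e-01, -1.32089393e-01, -9.05766017e-05]), 'force': array([ 0.86451552,  0.18338246, -0.19600621]), 'ft_torque': array([ 0.00176189, -0.02257169, -0.00352669]), 'width': 1.003360114564951}
top {'fovy': 46.75523074433944, 'cx': 322.5902135141154, 'cy': 237.21092134844824, 'position': array([0.46303557, 0.02043529, 0.92937568]), 'rotation': array([-0.0394385 ,  0.71387432, -0.69840201,  0.03259904])}
side {'fovy': 46.6236631996218, 'cx': 333.4599281118389, 'cy': 248.20370372890244, 'position': array([ 0.03409843, -0.53563886,  0.54735262]), 'rotation': array([-0.4417436 ,  0.81385089, -0.32775585,  0.18731106])}
```

View pics/top0.png

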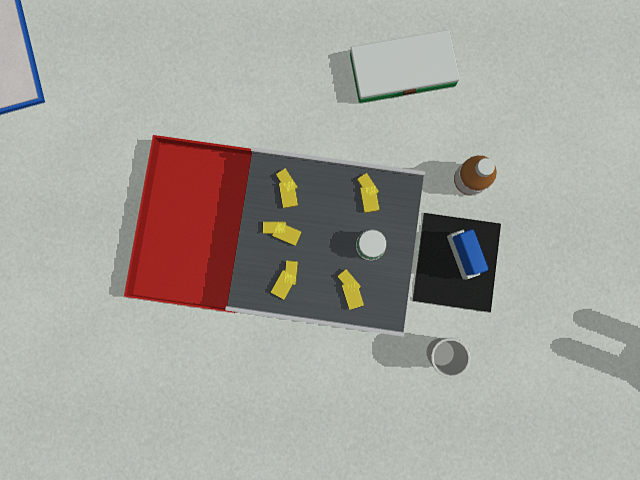

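View pics/side0.png

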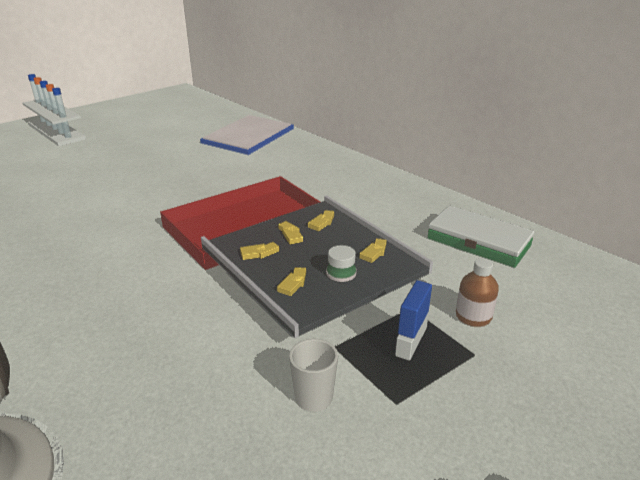

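```bash
cat > h.py <<'E'
import numpy as np, cv2
from scipy.spatial.transform import Rotation as R
from rig import bot
def cam(n):
    c=bot.get_calibration(n); w,x,y,z=c['rotation']
    return R.from_quat([x,y,z,w]).as_matrix(),np.array(c['position']),240/np.tan(np.radians(c['fovy']/2)),c['cx'],c['cy']
def p2w(n,u,v,z):
    M,p,f,cx,cy=cam(n); d=M@np.array([(u-cx)/f,(v-cy)/f,1]); return p+d*(z-p[2])/d[2]
def w2p(n,P):
    M,p,f,cx,cy=cam(n); q=M.T@(np.array(P)-p); return q[:2]/q[2]*f+[cx,cy]
E
python3 - <<'E'
from h import *
np.set_printoptions(precision=4,suppress=True)
print(cam('top')[0]);print(cam('side')[0])
for nm,u,v,z in [("railFL top",252,151,.06),("rail far R",424,173,.06),("rail near R",404,332,.06),("rail near L",227,308,.06),
 ("mat",424,213,.004),("mat",501,223,.004),("mat",491,311,.004),("mat",414,301,.004),
 ("jarlid",371,244,.09),("grip corners",456,235,.096),("",474,230,.096),("",488,271,.096),("",470,277,.096),("tray",154,136,.034),("",126,296,.034)]:
  print(nm,p2w('top',u,v,z))
for P in ([0.164,.603,.231],[0,0,0]): print(w2p('top',P),w2p('side',P))
E
```

```text
[[ 0.0223 -0.9946  0.1016]
 [-0.9997 -0.0214  0.0108]
 [-0.0085 -0.1018 -0.9948]]
[[ 0.715  -0.368   0.5945]
 [-0.699  -0.3949  0.5962]
 [ 0.0153 -0.8418 -0.5396]]
railFL top [0.6882 0.146  0.06  ]
rail far R [ 0.658  -0.1291  0.06  ]
rail near R [ 0.4074 -0.0992  0.06  ]
rail near L [0.438  0.1761 0.06  ]
mat [ 0.6021 -0.139   0.004 ]
mat [ 0.5879 -0.2678  0.004 ]
mat [ 0.4413 -0.2499  0.004 ]
mat [ 0.4548 -0.123   0.004 ]
jarlid [ 0.54   -0.0441  0.09  ]
grip corners [ 0.5558 -0.1714  0.096 ]
 [ 0.564  -0.1985  0.096 ]
 [ 0.5027 -0.219   0.096 ]
 [ 0.4931 -0.1921  0.096 ]
tray [0.717  0.3131 0.034 ]
 [0.4527 0.3442 0.034 ]
[-160.1765  532.026 ] [-91.9131 109.3167]
[333.998  588.8576] [-48.0373 493.5051]
```

```bash
cat >> h.py <<'E'
d=np.array([.109,.994]);d/=np.linalg.norm(d);uu=np.array([d[1],-d[0]]);C=np.array([.548,.0235])
def uv(P): q=np.array(P)[:2]-C; return np.round(1000*np.array([q@uu,q@d]),1)
def xy(u,v): return C+uu*u/1000+d*v/1000
def blobs(im,lo,hi,z,n,mina=60):
    hsv=cv2.cvtColor(im,cv2.COLOR_RGB2HSV); m=cv2.inRange(hsv,lo,hi)
    cs,_=cv2.findContours(m,cv2.RETR_EXTERNAL,cv2.CHAIN_APPROX_NONE); out=[]
    for c in cs:
        if cv2.contourArea(c)<mina: continue
        pts=np.array([uv(p2w(n,*q[0],z)) for q in c])
        ctr=c[:,0].mean(0); out.append((ctr.round(0),cv2.contourArea(c),uv(p2w(n,*ctr,z)),pts.min(0),pts.max(0)))
    return out
YL,YH=(22,120,90),(35,255,255)
BL,BH=(105,120,60),(125,255,255)
E
python3 - <<'E'
from h import *
t=cv2.imread('pics/top0.png')[:,:,::-1].copy();s=cv2.imread('pics/side0.png')[:,:,::-1].copy()
for b in blobs(t,YL,YH,.06,'top'): print('Y',*b)
for b in blobs(s,YL,YH,.06,'side'): print('Ys',*b)
print('jar',uv(p2w('top',371,244,.09)))
for b in blobs(t,BL,BH,.096,'top'): print('B',*b)
# overlay
for n,im in(('top',t),('side',s)):
    def poly(P,col): cv2.polylines(im,[np.array([w2p(n,p) for p in P]).round().astype(int)],True,col,1)
    poly([[*xy(a,b),.05] for a,b in((-125,-140),(125,-140),(125,140),(-125,140))],(255,0,255))
    poly([[*xy(a,b),.034] for a,b in((-135,130),(135,130),(135,310),(-135,310))],(0,255,255))
    poly([[*xy(a,b),.004] for a,b in((-75,-285),(75,-285),(75,-155),(-75,-155))],(0,255,255))
    th=np.radians(18.2);e=np.array([np.cos(th),np.sin(th)]);g=np.array([-e[1],e[0]]);c=np.array([.529,-.195])
    for z,a,b in((.1,33,12),(.05,33,12),(.05,38,11),(.004,38,6)):
        poly([[*(c+e*i*a/1000+g*j*b/1000),z] for i,j in((-1,-1),(1,-1),(1,1),(-1,1))],(0,255,0))
    jc=p2w('top',371,244,.09)[:2]
    for z in(.05,.09): poly([[*(jc+.023*np.array([np.cos(k),np.sin(k)])),z] for k in np.arange(0,6.3,.2)],(0,255,0))
    cv2.imwrite(f'pics/{n}_ov.png',im[:,:,::-1])
a=cv2.imread('pics/top_ov.png')[110:370,100:520];cv2.imwrite('pics/top_ovz.png',cv2.resize(a,None,fx=1.9,fy=1.9))
a=cv2.imread('pics/side_ov.png')[160:420,150:550];cv2.imwrite('pics/side_ovz.png',cv2.resize(a,None,fx=2,fy=2))
E
```

```text
Y [351. 291.] 518.0 [-73.9 -47.6] [-102.6  -69.4] [-41.6 -24.9]
Y [286. 279.] 525.5 [-69.   55.1] [-100.8   40. ] [-39.7  75.7]
Y [281. 231.] 510.5 [ 3.8 73.1] [-14.9  42.7] [ 19.3 103.3]
Y [368. 194.] 499.0 [ 80.7 -55.8] [ 51.4 -74.2] [114.  -35.3]
Y [287. 189.] 501.0 [71.8 73.2] [42.7 53.7] [105.4  93.9]
Ys [293. 281.] 452.0 [-78.6 -53. ] [-109.8  -79.3] [-44.6 -25.6]
Ys [258. 251.] 410.5 [-75.6  48.7] [-107.9   27.8] [-42.4  74.5]
Ys [374. 250.] 347.0 [ 74.  -61.4] [ 42.3 -84.6] [109.5 -38. ]
Ys [291. 233.] 306.5 [-2.6 64. ] [-23.6  30.5] [ 16.6 102.3]
Ys [322. 220.] 286.5 [64.8 66.7] [33.1 42.2] [101.5  92.4]
jar [ -0.6 -68.1]
B [470. 253.] 946.5 [   5.5 -217. ] [ -27.3 -245.7] [  41.4 -188.7]
B [26. 66.] 634.0 [206.3 501.5] [124.8 463.3] [311.6 539.2]
```

View pics/top_ovz.png

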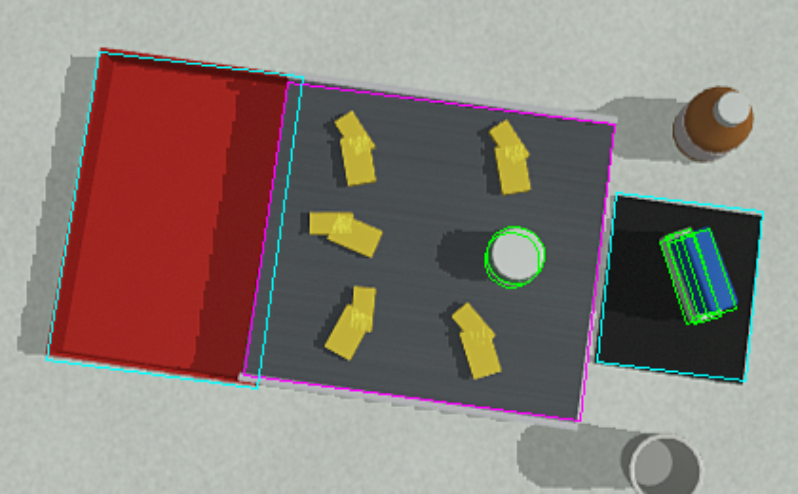

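View pics/side_ovz.png

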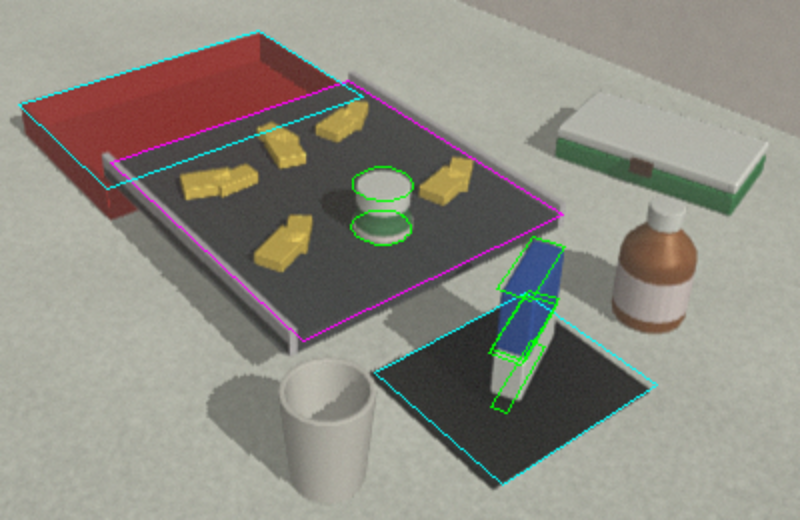

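```bash
cat >> h.py <<'E'
def fitbox(ims,x0,z0,z1,hx=.033,hy=.012,lo=BL,hi=BH):
    from scipy.optimize import minimize
    ms=[]
    for n,im in ims:
        m=cv2.inRange(cv2.cvtColor(im,cv2.COLOR_RGB2HSV),lo,hi)
        p=w2p(n,[x0[0],x0[1],(z0+z1)/2]).astype(int); k=np.zeros_like(m); cv2.circle(k,tuple(map(int,p)),70,255,-1)
        ms.append((n,cv2.GaussianBlur(m&k,(0,0),1).astype(float)/255))
    def cost(x,full=False):
        e=np.array([np.cos(x[2]),np.sin(x[2])]);g=np.array([-e[1],e[0]]);t=0
        for n,m in ms:
            P=[w2p(n,[*(x[:2]+e*i*hx+g*j*hy),z]) for i in(-1,1) for j in(-1,1) for z in(z0,z1)]
            h=cv2.convexHull((np.array(P)*16).round().astype(np.int32)); r=np.zeros(m.shape,np.uint8)
            cv2.fillConvexPoly(r,h,255,cv2.LINE_AA,4); r=cv2.GaussianBlur(r,(0,0),1)/255.
            t+=np.abs(r-m).sum()/m.sum()
        return t
    b=None
    for dx in(-.01,0,.01):
        s=np.array([[x0[0]+dx,x0[1],x0[2]]]+[[x0[0]+dx+a,x0[1]+c,x0[2]+w] for a,c,w in((.01,0,0),(0,.01,0),(0,0,.1))])
        r=minimize(cost,s[0],method='Nelder-Mead',options=dict(initial_simplex=s))
        if b is None or r.fun<b.fun:b=r
    return b.x,b.fun
E
python3 - <<'E'
from h import *
t=cv2.imread('pics/top0.png')[:,:,::-1].copy();s=cv2.imread('pics/side0.png')[:,:,::-1].copy()
for ims in([('top',t)],[('side',s)],[('top',t),('side',s)]):
    x,f=fitbox(ims,[.529,-.2,.32],.05,.1);print(x,np.degrees(x[2]),f,uv(x))
a=cv2.imread('pics/top0.png')[210:300,410:520];a=cv2.resize(a,None,fx=5,fy=5,interpolation=cv2.INTER_CUBIC);cv2.imwrite('pics/scz.png',a)
E
```

```text
Traceback (most recent call last):
  File "h.py", line 42, in fitbox
    r=minimize(cost,s[0],method='Nelder-Mead',options=dict(initial_simplex=s))
  File "h.py", line 34, in cost
    P=[w2p(n,[*(x[:2]+e*i*hx+g*j*hy),z]) for i in(-1,1) for j in(-1,1) for z in(z0,z1)]
       ~~~^^^^^^^^^^^^^^^^^^^^^^^^^^^^^^
  File "h.py", line 10, in w2p
    M,p,f,cx,cy=cam(n); q=M.T@(np.array(P)-p); return q[:2]/q[2]*f+[cx,cy]
                ~~~^^^
  File "h.py", line 5, in cam
    c=bot.get_calibration(n); w,x,y,z=c['rotation']
ValueError: time passes only in moves, steps and waits
```

Too many calibration calls in one script; I'll cache it.

```bash
sed -i 's/^def cam(n):/import functools\n@functools.lru_cache\ndef cam(n):/' h.py
python3 - <<'E'
from h import *
t=cv2.imread('pics/top0.png')[:,:,::-1].copy();s=cv2.imread('pics/side0.png')[:,:,::-1].copy()
for ims in([('top',t)],[('side',s)],[('top',t),('side',s)]):
    x,f=fitbox(ims,[.529,-.2,.32],.05,.1);print(x,np.degrees(x[2]),f,uv(x))
a=cv2.imread('pics/top0.png')[210:300,410:520];a=cv2.resize(a,None,fx=5,fy=5,interpolation=cv2.INTER_CUBIC);cv2.imwrite('pics/scz.png',a)
E
```

```text
[ 0.5321965  -0.19664504  0.35387107] 20.275318875354362 0.14186907807881488 [   8.3 -220.6]
[ 0.53307985 -0.19405774  0.42796003] 24.520303698296296 0.16647155383985268 [   8.9 -217.9]
[ 0.53065743 -0.19612871  0.41889231] 24.00076143376309 0.3402036759073658 [   6.7 -220.2]
```

View pics/scz.png

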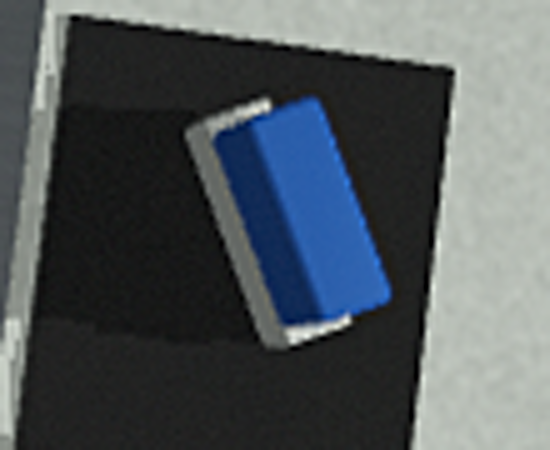

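Run:
```python
from h import *
P=np.array([p2w('top',410+a/5,210+b/5,.1)[:2] for a,b in((255,118),(318,97),(392,303),(328,322))])
print(P,P.mean(0),[np.linalg.norm(P[i]-P[(i+1)%4]) for i in range(4)])
for a,b in((1,2),(0,3)): q=P[a]-P[b];print(np.degrees(np.arctan2(q[1],q[0])))
print(bot.read_state()['t'])
```

```text
[[ 0.55766717 -0.17796262]
 [ 0.56441159 -0.19684184]
 [ 0.50311571 -0.21849262]
 [ 0.49704662 -0.1994539 ]] [ 0.53056027 -0.19818775] [np.float64(0.020047753941015115), np.float64(0.06500724289149244), np.float64(0.019982656804742403), np.float64(0.0643173800544513)]
19.454114347691064
19.52051383513421
0.1
```

```bash
python3 -m creep '[{"dx":1,"dy":-1},{"dx":1,"dy":-1},{"dx":1,"dy":-1},{"dx":1,"dy":-1},{"dx":1,"dy":-1},{"dx":1,"dy":-1},{"dx":1,"dy":-1},{"dx":1,"dy":-1},{"dx":1,"dy":-1},{"dx":1,"dy":-1},{"dx":1,"dy":-1},{"dx":1,"dy":-1}]' 1 60
python3 -m creep '[{"dx":0.9,"dy":-1,"az":0.078},{"dx":0.9,"dy":-1,"az":0.078},{"dx":0.9,"dy":-1,"az":0.078},{"dy":-1,"az":0.078},{"dy":-1,"az":0.078},{"dy":-1},{"dy":-1},{"dy":-1},{"dy":-1},{"dy":-1},{"dy":-1},{"dy":-1}]'
python3 -m creep '[{"dy":-1},{"dy":-1},{"dy":-1},{"dy":-1},{"dy":-1},{"dy":-1},{"dy":-1},{"dy":-1},{},{}]'
```

```text
schema error: expected keys dx, dy, dz, ax, ay, az
schema error: expected keys dx, dy, dz, ax, ay, az
schema error: expected keys dx, dy, dz, ax, ay, az
```

```bash
python3 -m creep '[{"dx":1,"dy":-1,"dz":0,"ax":0,"ay":0,"az":0},{"dx":1,"dy":-1,"dz":0,"ax":0,"ay":0,"az":0},{"dx":1,"dy":-1,"dz":0,"ax":0,"ay":0,"az":0},{"dx":1,"dy":-1,"dz":0,"ax":0,"ay":0,"az":0},{"dx":1,"dy":-1,"dz":0,"ax":0,"ay":0,"az":0},{"dx":1,"dy":-1,"dz":0,"ax":0,"ay":0,"az":0},{"dx":1,"dy":-1,"dz":0,"ax":0,"ay":0,"az":0},{"dx":1,"dy":-1,"dz":0,"ax":0,"ay":0,"az":0},{"dx":1,"dy":-1,"dz":0,"ax":0,"ay":0,"az":0},{"dx":1,"dy":-1,"dz":0,"ax":0,"ay":0,"az":0},{"dx":1,"dy":-1,"dz":0,"ax":0,"ay":0,"az":0},{"dx":1,"dy":-1,"dz":0,"ax":0,"ay":0,"az":0}]' 1 60
```

```text
t: 1.1
tool_pos: [0.4642, 0.3016, 0.231]
ee_rot: [0.0, 0.991, -0.132, -0.0]
force: [0.3, 0.0, -0.4]
width: 0.997
```

```bash
python3 -m creep '[{"dx":0.9,"dy":-1,"dz":0,"ax":0,"ay":0,"az":0.078},{"dx":0.9,"dy":-1,"dz":0,"ax":0,"ay":0,"az":0.078},{"dx":0.9,"dy":-1,"dz":0,"ax":0,"ay":0,"az":0.078},{"dx":0,"dy":-1,"dz":0,"ax":0,"ay":0,"az":0.078},{"dx":0,"dy":-1,"dz":0,"ax":0,"ay":0,"az":0.078},{"dx":0,"dy":-1,"dz":0,"ax":0,"ay":0,"az":0},{"dx":0,"dy":-1,"dz":0,"ax":0,"ay":0,"az":0},{"dx":0,"dy":-1,"dz":0,"ax":0,"ay":0,"az":0},{"dx":0,"dy":-1,"dz":0,"ax":0,"ay":0,"az":0},{"dx":0,"dy":-1,"dz":0,"ax":0,"ay":0,"az":0},{"dx":0,"dy":-1,"dz":0,"ax":0,"ay":0,"az":0},{"dx":0,"dy":-1,"dz":0,"ax":0,"ay":0,"az":0}]'
python3 -m creep '[{"dx":0,"dy":-1,"dz":0,"ax":0,"ay":0,"az":0},{"dx":0,"dy":-1,"dz":0,"ax":0,"ay":0,"az":0},{"dx":0,"dy":-1,"dz":0,"ax":0,"ay":0,"az":0},{"dx":0,"dy":-1,"dz":0,"ax":0,"ay":0,"az":0},{"dx":0,"dy":-1,"dz":0,"ax":0,"ay":0,"az":0},{"dx":0,"dy":-1,"dz":0,"ax":0,"ay":0,"az":0},{"dx":0,"dy":-1,"dz":0,"ax":0,"ay":0,"az":0},{"dx":0,"dy":-1,"dz":0,"ax":0,"ay":0,"az":0},{"dx":0,"dy":0,"dz":0,"ax":0,"ay":0,"az":0}]'
```

```text
t: 2.1
tool_pos: [0.5301, 0.0025, 0.2309]
ee_rot: [-0.0, 0.985, 0.172, -0.0]
force: [0.4, -0.5, -0.9]
width: 0.999
t: 2.85
tool_pos: [0.5301, -0.1994, 0.2305]
ee_rot: [0.0, 0.985, 0.17, -0.001]
force: [-0.0, 0.5, -0.9]
width: 0.998
```

```bash
python3 -m creep '[{"dx":0.04,"dy":0.1,"dz":-1,"ax":0,"ay":0,"az":0},{"dx":0,"dy":0,"dz":-1,"ax":0,"ay":0,"az":0},{"dx":0,"dy":0,"dz":-1,"ax":0,"ay":0,"az":0},{"dx":0,"dy":0,"dz":-1,"ax":0,"ay":0,"az":0},{"dx":0,"dy":0,"dz":-1,"ax":0,"ay":0,"az":0},{"dx":0,"dy":0,"dz":-1,"ax":0,"ay":0,"az":0},{"dx":0,"dy":0,"dz":-1,"ax":0,"ay":0,"az":0},{"dx":0,"dy":0,"dz":0,"ax":0,"ay":0,"az":0}]'
python3 - <<'E'
from h import *
for n in('top','side'):
    a=bot.get_image(n)[:,:,::-1]
    a=a[190:340,390:560] if n=='top' else a[180:430,280:560]
    cv2.imwrite(f'pics/{n}1.png',cv2.resize(a,None,fx=2.1 if n=='side' else 3.5,fy=2.1 if n=='side' else 3.5))
E
```

```text
t: 3.52
tool_pos: [0.5276, -0.1927, 0.0512]
ee_rot: [-0.002, 0.985, 0.171, -0.005]
force: [-1.0, 0.1, -0.7]
width: 1.002
```

View pics/top1.png

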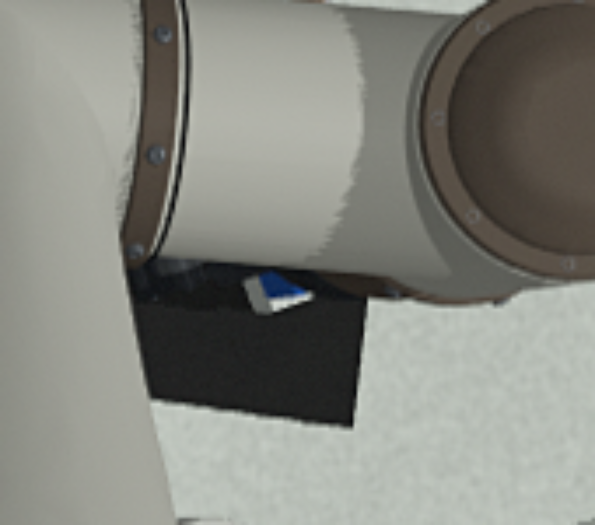

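View pics/side1.png

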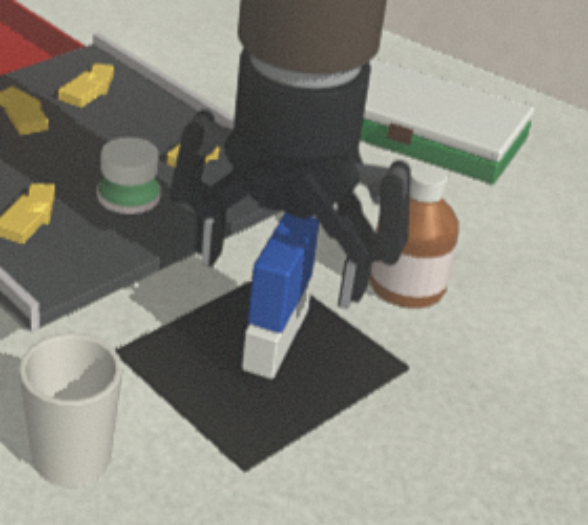

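```bash
python3 -m creep '[{"dx":0.0,"dy":0,"dz":0,"ax":0,"ay":0,"az":0},{"dx":0,"dy":0,"dz":0,"ax":0,"ay":0,"az":0},{"dx":0,"dy":0,"dz":0,"ax":0,"ay":0,"az":0},{"dx":0,"dy":0,"dz":0,"ax":0,"ay":0,"az":0},{"dx":0,"dy":0,"dz":0,"ax":0,"ay":0,"az":0},{"dx":0,"dy":0,"dz":0,"ax":0,"ay":0,"az":0},{"dx":0,"dy":0,"dz":0,"ax":0,"ay":0,"az":0},{"dx":0,"dy":0,"dz":0,"ax":0,"ay":0,"az":0}]' -1 60
```

```text
t: 4.28
tool_pos: [0.5321, -0.1939, 0.0572]
ee_rot: [0.0, 0.985, 0.172, 0.001]
force: [-1.0, 0.8, 6.2]
width: 0.273
```

```bash
python3 -m creep '[{"dx":0,"dy":0,"dz":0.5,"ax":0,"ay":0,"az":0},{"dx":0,"dy":0,"dz":0.5,"ax":0,"ay":0,"az":0},{"dx":0,"dy":0,"dz":1,"ax":0,"ay":0,"az":0},{"dx":0,"dy":0,"dz":1,"ax":0,"ay":0,"az":-0.0722},{"dx":0,"dy":0,"dz":0.5,"ax":0,"ay":0,"az":-0.0722},{"dx":0,"dy":0,"dz":0,"ax":0,"ay":0,"az":-0.0722},{"dx":0,"dy":0,"dz":0,"ax":0,"ay":0,"az":-0.0722},{"dx":0,"dy":0,"dz":0,"ax":0,"ay":0,"az":0},{"dx":0,"dy":0,"dz":0,"ax":0,"ay":0,"az":0}]'
python3 - <<'E'
from h import *
s=bot.read_state();print(s['tool_pos'],s['force'],uv(s['tool_pos']))
print(np.degrees(2*np.arctan2(s['ee_rot'][2],s['ee_rot'][1])))
for n in('side',):
    a=bot.get_image(n)[:,:,::-1];cv2.imwrite(f'pics/{n}2.png',a)
for v in((-74,-115),(74,-115),(-74,165)):print(v,xy(*v))
E
```

```text
t: 5.03
tool_pos: [0.5309, -0.1936, 0.143]
ee_rot: [-0.0, 0.999, -0.053, -0.001]
force: [-0.2, 0.3, -2.3]
width: 0.271
[ 0.53090336 -0.19361966  0.14296139] [-0.16452714  0.30765317 -2.32395517] [   6.7 -217.7]
-6.062270227684988
(-74, -115) [ 0.46190543 -0.08274841]
(74, -115) [ 0.60902353 -0.09888108]
(-74, 165) [0.49242669 0.19558314]
```

View pics/side2.png

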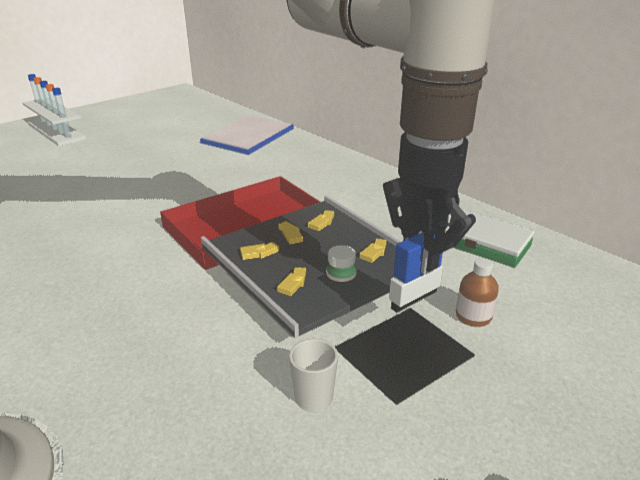

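Run:
```python
from h import *
im=cv2.imread('pics/side2.png')
big=cv2.resize(im[225:325,350:480],None,fx=6,fy=6,interpolation=cv2.INTER_CUBIC)
c=np.array([.5309,-.1936]);th=np.radians(-6.1);e=np.array([np.cos(th),np.sin(th)]);g=np.array([-e[1],e[0]])
b=.0898
for z,a,bb in((.096,33,12),(.046,33,12),(.046,38,11),(.012,38,11),(.0,38,6)):
    P=[(w2p('side',[*(c+e*i*a/1000+g*j*bb/1000),b+z])-[350,225]+.5)*6 for i,j in((-1,-1),(1,-1),(1,1),(-1,1))]
    cv2.polylines(big,[np.array(P).round().astype(int)],True,(0,255,0),1)
cv2.imwrite('pics/side2z.png',big)
```

```text
(no output)
```

View pics/side2z.png

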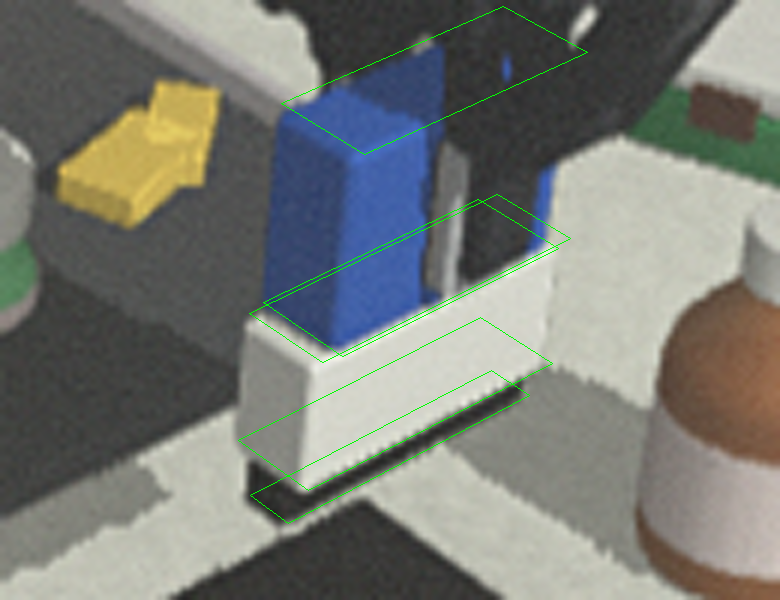

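```bash
python3 -m creep '[{"dx":-0.69,"dy":1,"dz":0,"ax":0,"ay":0,"az":0},{"dx":-0.69,"dy":1,"dz":0,"ax":0,"ay":0,"az":0},{"dx":-0.69,"dy":1,"dz":0,"ax":0,"ay":0,"az":0},{"dx":-0.69,"dy":1,"dz":0,"ax":0,"ay":0,"az":0},{"dx":0,"dy":0.43,"dz":0,"ax":0,"ay":0,"az":0},{"dx":0,"dy":0,"dz":-0.5,"ax":0,"ay":0,"az":0},{"dx":0,"dy":0,"dz":-0.5,"ax":0,"ay":0,"az":0},{"dx":0,"dy":0,"dz":-0.4,"ax":0,"ay":0,"az":0},{"dx":0,"dy":0,"dz":0,"ax":0,"ay":0,"az":0},{"dx":0,"dy":0,"dz":0,"ax":0,"ay":0,"az":0}]'
python3 - <<'E'
from h import *
s=bot.read_state();print(s['tool_pos'],s['force'],uv(s['tool_pos']))
for n in('side',):
    a=bot.get_image(n)[:,:,::-1];cv2.imwrite(f'pics/{n}3.png',cv2.resize(a[150:400,180:500],None,fx=2.4,fy=2.4))
E
```

```text
t: 5.92
tool_pos: [0.4625, -0.0831, 0.1084]
ee_rot: [0.0, 0.999, -0.053, -0.001]
force: [-0.1, -0.4, -1.0]
width: 0.275
[ 0.46253909 -0.08312831  0.10839109] [-0.06207124 -0.42027691 -1.01033578] [ -73.3 -115.3]
```

View pics/side3.png

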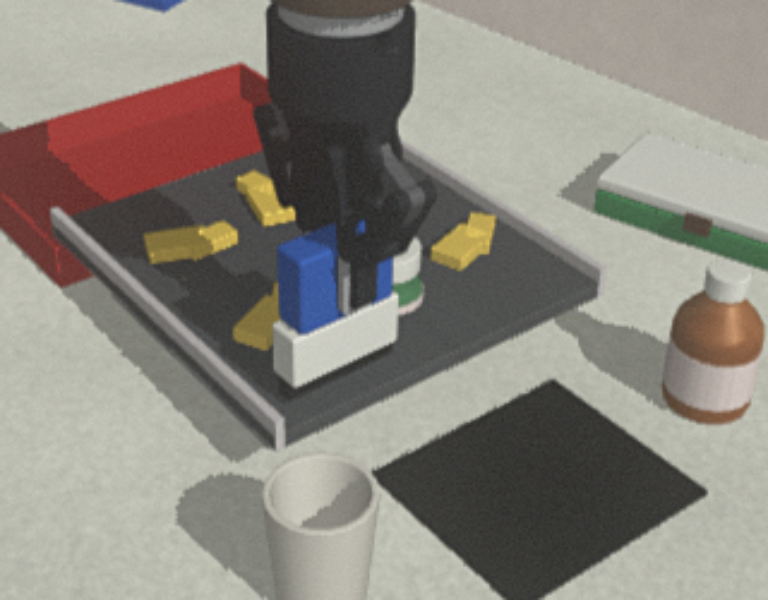

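```bash
python3 -m creep '[{"dx":0,"dy":0,"dz":-0.13,"ax":0,"ay":0,"az":0},{"dx":0.044,"dy":0.4,"dz":0,"ax":0,"ay":0,"az":0},{"dx":0.044,"dy":0.4,"dz":0,"ax":0,"ay":0,"az":0},{"dx":0.044,"dy":0.4,"dz":0,"ax":0,"ay":0,"az":0},{"dx":0.044,"dy":0.4,"dz":0,"ax":0,"ay":0,"az":0},{"dx":0.044,"dy":0.4,"dz":0,"ax":0,"ay":0,"az":0},{"dx":0.044,"dy":0.4,"dz":0,"ax":0,"ay":0,"az":0},{"dx":0.044,"dy":0.4,"dz":0,"ax":0,"ay":0,"az":0},{"dx":0.044,"dy":0.4,"dz":0,"ax":0,"ay":0,"az":0},{"dx":0.044,"dy":0.4,"dz":0,"ax":0,"ay":0,"az":0},{"dx":0.044,"dy":0.4,"dz":0,"ax":0,"ay":0,"az":0},{"dx":0.044,"dy":0.4,"dz":0,"ax":0,"ay":0,"az":0}]'
python3 - <<'E'
from h import *
s=bot.read_state();print(s['tool_pos'],s['force'],uv(s['tool_pos']))
for n in('side',):
    a=bot.get_image(n)[:,:,::-1];cv2.imwrite(f'pics/{n}4.png',cv2.resize(a[150:400,180:500],None,fx=2.4,fy=2.4))
E
```

```text
t: 6.97
tool_pos: [0.4748, 0.028, 0.1056]
ee_rot: [0.0, 0.999, -0.054, -0.0]
force: [0.3, 0.1, -1.4]
width: 0.272
[0.47478651 0.0279983  0.10555931] [ 0.33398151  0.06826788 -1.42979416] [-73.3  -3.5]
```

View pics/side4.png

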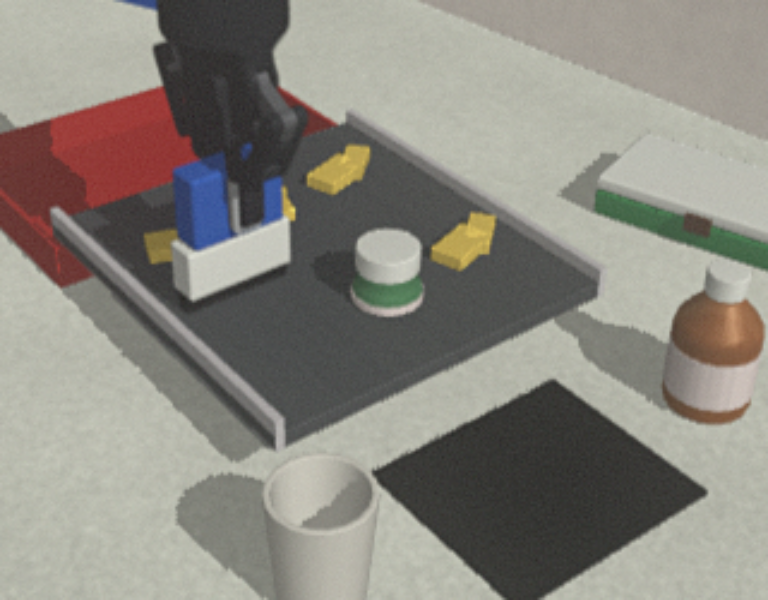

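```bash
python3 -m creep '[{"dx":0.044,"dy":0.4,"dz":0,"ax":0,"ay":0,"az":0},{"dx":0.044,"dy":0.4,"dz":0,"ax":0,"ay":0,"az":0},{"dx":0.044,"dy":0.4,"dz":0,"ax":0,"ay":0,"az":0},{"dx":0.044,"dy":0.4,"dz":0,"ax":0,"ay":0,"az":0},{"dx":0.044,"dy":0.4,"dz":0,"ax":0,"ay":0,"az":0},{"dx":0.044,"dy":0.4,"dz":0,"ax":0,"ay":0,"az":0},{"dx":0.044,"dy":0.4,"dz":0,"ax":0,"ay":0,"az":0},{"dx":0.044,"dy":0.4,"dz":0,"ax":0,"ay":0,"az":0},{"dx":0.044,"dy":0.4,"dz":0,"ax":0,"ay":0,"az":0},{"dx":0.044,"dy":0.4,"dz":0,"ax":0,"ay":0,"az":0},{"dx":0.044,"dy":0.4,"dz":0,"ax":0,"ay":0,"az":0},{"dx":0.044,"dy":0.4,"dz":0,"ax":0,"ay":0,"az":0}]'
python3 -m creep '[{"dx":0.044,"dy":0.4,"dz":0,"ax":0,"ay":0,"az":0},{"dx":0.044,"dy":0.4,"dz":0,"ax":0,"ay":0,"az":0},{"dx":0.044,"dy":0.4,"dz":0,"ax":0,"ay":0,"az":0},{"dx":0.044,"dy":0.4,"dz":0,"ax":0,"ay":0,"az":0},{"dx":0.044,"dy":0.4,"dz":0,"ax":0,"ay":0,"az":0},{"dx":0,"dy":0,"dz":0,"ax":0,"ay":0,"az":0}]'
python3 - <<'E'
from h import *
s=bot.read_state();print(s['tool_pos'],s['force'],uv(s['tool_pos']))
for n in('side',):
    a=bot.get_image(n)[:,:,::-1];cv2.imwrite(f'pics/{n}5.png',cv2.resize(a[150:400,140:460],None,fx=2.4,fy=2.4))
E
```

```text
t: 8.02
tool_pos: [0.488, 0.148, 0.1055]
ee_rot: [-0.0, 0.999, -0.054, 0.0]
force: [0.9, 0.4, -2.1]
width: 0.274
t: 8.52
tool_pos: [0.4941, 0.199, 0.1057]
ee_rot: [-0.0, 0.999, -0.053, 0.001]
force: [0.4, -0.2, -1.0]
width: 0.271
[0.49412116 0.19901681 0.1056809 ] [ 0.36040054 -0.24139464 -1.0344351 ] [-72.7 168.6]
```

View pics/side5.png

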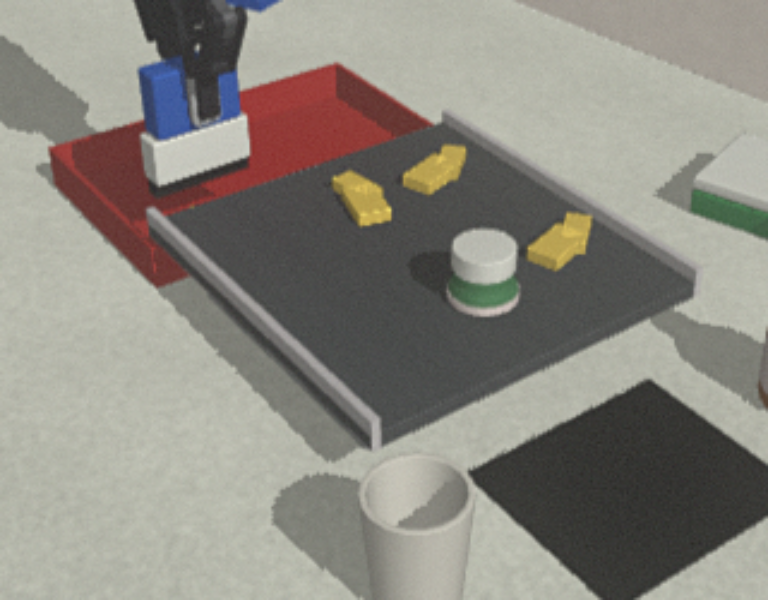

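```bash
python3 -m creep '[{"dx":0,"dy":0,"dz":0.7,"ax":0,"ay":0,"az":0},{"dx":0,"dy":0,"dz":0.7,"ax":0,"ay":0,"az":0},{"dx":0.327,"dy":-0.944,"dz":0,"ax":0,"ay":0,"az":0},{"dx":0.327,"dy":-0.944,"dz":0,"ax":0,"ay":0,"az":0},{"dx":0.327,"dy":-0.944,"dz":0,"ax":0,"ay":0,"az":0},{"dx":0.327,"dy":-0.944,"dz":0,"ax":0,"ay":0,"az":0},{"dx":0.327,"dy":-0.944,"dz":0,"ax":0,"ay":0,"az":0},{"dx":0.327,"dy":-0.944,"dz":0,"ax":0,"ay":0,"az":0},{"dx":0.327,"dy":-0.944,"dz":0,"ax":0,"ay":0,"az":0},{"dx":0,"dy":0,"dz":0,"ax":0,"ay":0,"az":0},{"dx":0,"dy":0,"dz":0,"ax":0,"ay":0,"az":0}]'
python3 - <<'E'
from h import *
s=bot.read_state();print(s['tool_pos'],s['force'],uv(s['tool_pos']))
for n in('side',):
    a=bot.get_image(n)[:,:,::-1];cv2.imwrite(f'pics/{n}6.png',cv2.resize(a[150:400,140:460],None,fx=2.4,fy=2.4))
E
```

```text
t: 9.48
tool_pos: [0.5504, 0.0303, 0.1403]
ee_rot: [0.0, 0.998, -0.056, -0.0]
force: [0.2, 1.3, -2.1]
width: 0.275
[0.5503544  0.03025137 0.14026145] [ 0.22077873  1.26563915 -2.08667011] [1.6 7. ]
```

View pics/side6.png

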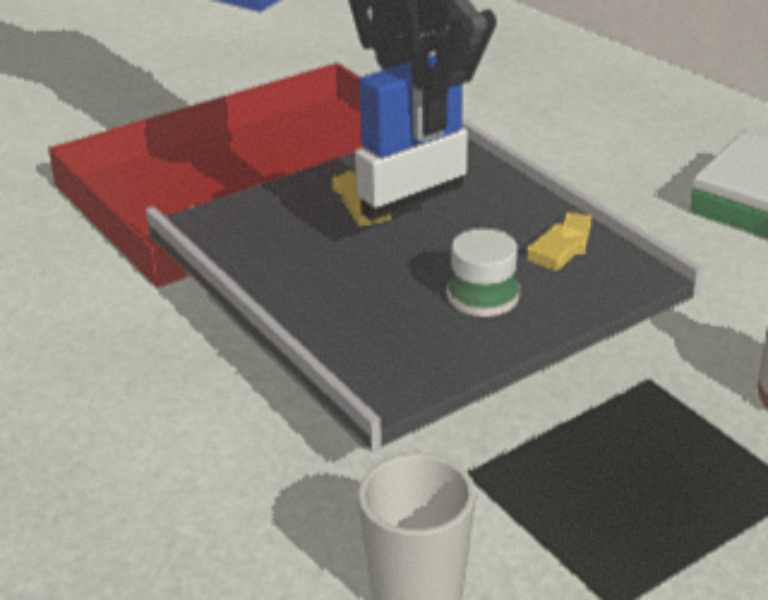

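```bash
python3 -m creep '[{"dx":0,"dy":0,"dz":-0.5,"ax":0,"ay":0,"az":0},{"dx":0,"dy":0,"dz":-0.5,"ax":0,"ay":0,"az":0},{"dx":0,"dy":0,"dz":-0.4,"ax":0,"ay":0,"az":0},{"dx":0,"dy":0,"dz":0,"ax":0,"ay":0,"az":0},{"dx":0.044,"dy":0.4,"dz":0,"ax":0,"ay":0,"az":0},{"dx":0.044,"dy":0.4,"dz":0,"ax":0,"ay":0,"az":0},{"dx":0.044,"dy":0.4,"dz":0,"ax":0,"ay":0,"az":0},{"dx":0.044,"dy":0.4,"dz":0,"ax":0,"ay":0,"az":0},{"dx":0.044,"dy":0.4,"dz":0,"ax":0,"ay":0,"az":0},{"dx":0.044,"dy":0.4,"dz":0,"ax":0,"ay":0,"az":0},{"dx":0.044,"dy":0.4,"dz":0,"ax":0,"ay":0,"az":0},{"dx":0.044,"dy":0.4,"dz":0,"ax":0,"ay":0,"az":0}]'
python3 - <<'E'
from h import *
s=bot.read_state();print(s['tool_pos'],s['force'],uv(s['tool_pos']))
for n in('side',):
    a=bot.get_image(n)[:,:,::-1];cv2.imwrite(f'pics/{n}7.png',cv2.resize(a[150:400,140:460],None,fx=2.4,fy=2.4))
E
```

```text
t: 10.53
tool_pos: [0.5595, 0.113, 0.1056]
ee_rot: [-0.0, 0.999, -0.054, 0.0]
force: [0.4, 0.1, -1.5]
width: 0.273
[0.55951015 0.11299187 0.1056074 ] [ 0.37261503  0.11797327 -1.46962457] [ 1.7 90.2]
```

View pics/side7.png

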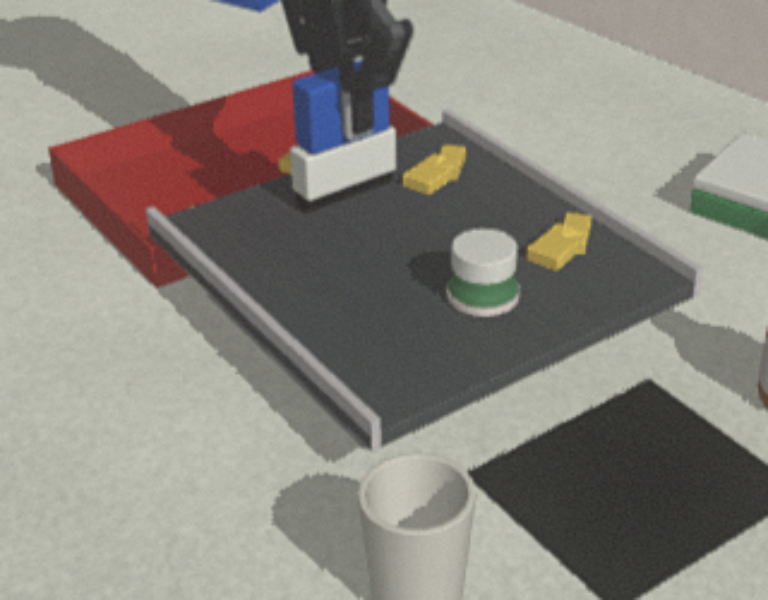

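```bash
python3 -m creep '[{"dx":0.044,"dy":0.4,"dz":0,"ax":0,"ay":0,"az":0},{"dx":0.044,"dy":0.4,"dz":0,"ax":0,"ay":0,"az":0},{"dx":0.044,"dy":0.4,"dz":0,"ax":0,"ay":0,"az":0},{"dx":0.044,"dy":0.4,"dz":0,"ax":0,"ay":0,"az":0},{"dx":0.044,"dy":0.4,"dz":0,"ax":0,"ay":0,"az":0},{"dx":0.044,"dy":0.4,"dz":0,"ax":0,"ay":0,"az":0},{"dx":0.044,"dy":0.4,"dz":0,"ax":0,"ay":0,"az":0},{"dx":0.044,"dy":0.4,"dz":0,"ax":0,"ay":0,"az":0},{"dx":0,"dy":0,"dz":0,"ax":0,"ay":0,"az":0},{"dx":0,"dy":0,"dz":0.7,"ax":0,"ay":0,"az":0},{"dx":0,"dy":0,"dz":0.7,"ax":0,"ay":0,"az":0},{"dx":0,"dy":0,"dz":0.8,"ax":0,"ay":0,"az":0}]'
python3 - <<'E'
from h import *
s=bot.read_state();print(s['tool_pos'],s['force'],uv(s['tool_pos']),xy(75,-115)-s['tool_pos'][:2])
for n in('side',):
    a=bot.get_image(n)[:,:,::-1];cv2.imwrite(f'pics/{n}8.png',cv2.resize(a[150:400,140:460],None,fx=2.4,fy=2.4))
E
```

```text
t: 11.58
tool_pos: [0.5676, 0.1915, 0.1602]
ee_rot: [0.001, 0.999, -0.054, -0.001]
force: [0.6, 0.8, -2.1]
width: 0.273
[0.56756211 0.19147233 0.16023208] [ 0.61078234  0.75178001 -2.09231482] [  1.1 169.1] [ 0.04245546 -0.29046242]
```

View pics/side8.png

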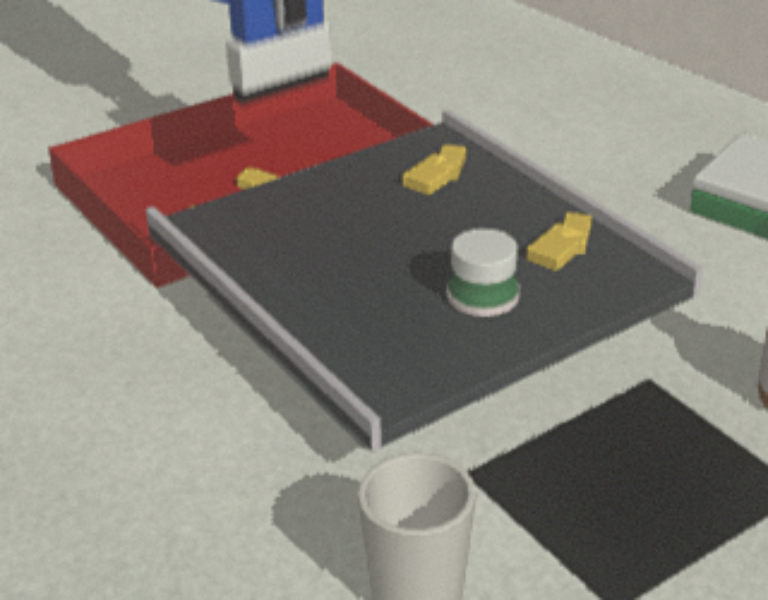

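```bash
python3 -m creep '[{"dx":0.142,"dy":-0.97,"dz":0,"ax":0,"ay":0,"az":0},{"dx":0.142,"dy":-0.97,"dz":0,"ax":0,"ay":0,"az":0},{"dx":0.142,"dy":-0.97,"dz":0,"ax":0,"ay":0,"az":0},{"dx":0.142,"dy":-0.97,"dz":0,"ax":0,"ay":0,"az":0},{"dx":0.142,"dy":-0.97,"dz":0,"ax":0,"ay":0,"az":0},{"dx":0.142,"dy":-0.97,"dz":0,"ax":0,"ay":0,"az":0},{"dx":0.142,"dy":-0.97,"dz":0,"ax":0,"ay":0,"az":0},{"dx":0.142,"dy":-0.97,"dz":0,"ax":0,"ay":0,"az":0},{"dx":0.142,"dy":-0.97,"dz":0,"ax":0,"ay":0,"az":0},{"dx":0.142,"dy":-0.97,"dz":0,"ax":0,"ay":0,"az":0},{"dx":0.142,"dy":-0.97,"dz":0,"ax":0,"ay":0,"az":0},{"dx":0.142,"dy":-0.97,"dz":0,"ax":0,"ay":0,"az":0}]'
python3 -m creep '[{"dx":0,"dy":0,"dz":-0.5,"ax":0,"ay":0,"az":0},{"dx":0,"dy":0,"dz":-0.5,"ax":0,"ay":0,"az":0},{"dx":0,"dy":0,"dz":-0.5,"ax":0,"ay":0,"az":0},{"dx":0,"dy":0,"dz":-0.4,"ax":0,"ay":0,"az":0},{"dx":0,"dy":0,"dz":0,"ax":0,"ay":0,"az":0},{"dx":0,"dy":0,"dz":0,"ax":0,"ay":0,"az":0}]'
python3 - <<'E'
from h import *
s=bot.read_state();print(s['tool_pos'],s['force'],uv(s['tool_pos']))
for n in('side',):
    a=bot.get_image(n)[:,:,::-1];cv2.imwrite(f'pics/{n}9.png',cv2.resize(a[150:400,140:460],None,fx=2.4,fy=2.4))
E
```

```text
t: 12.63
tool_pos: [0.6106, -0.1005, 0.1602]
ee_rot: [-0.0, 0.999, -0.054, -0.0]
force: [1.0, 0.3, -2.2]
width: 0.271
t: 13.13
tool_pos: [0.6105, -0.0993, 0.1125]
ee_rot: [0.0, 0.999, -0.054, -0.001]
force: [-0.2, 0.1, -2.8]
width: 0.276
[ 0.61053095 -0.09927935  0.11248473] [-0.22895528  0.08211043 -2.78325385] [  75.5 -115.2]
```

View pics/side9.png

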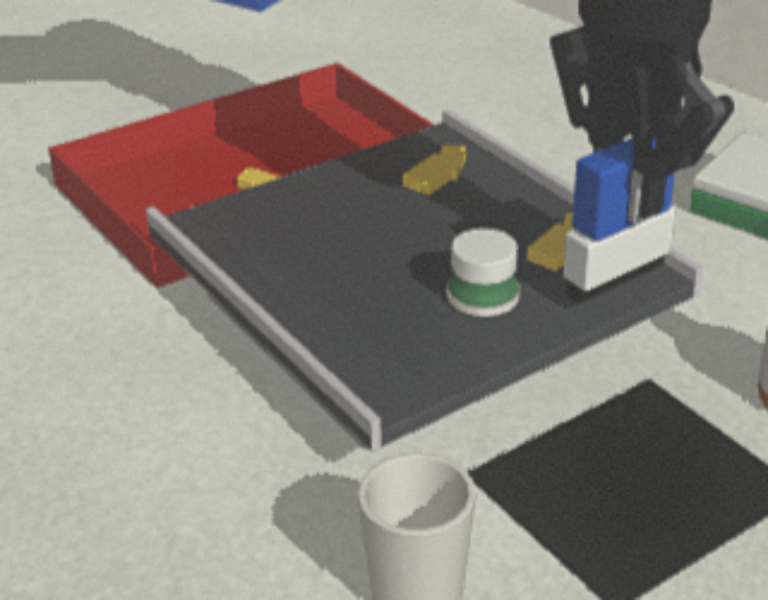

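```bash
python3 -m creep '[{"dx":0,"dy":0,"dz":-0.28,"ax":0,"ay":0,"az":0},{"dx":0,"dy":0,"dz":0,"ax":0,"ay":0,"az":0},{"dx":0.044,"dy":0.4,"dz":0,"ax":0,"ay":0,"az":0},{"dx":0.044,"dy":0.4,"dz":0,"ax":0,"ay":0,"az":0},{"dx":0.044,"dy":0.4,"dz":0,"ax":0,"ay":0,"az":0},{"dx":0.044,"dy":0.4,"dz":0,"ax":0,"ay":0,"az":0},{"dx":0.044,"dy":0.4,"dz":0,"ax":0,"ay":0,"az":0},{"dx":0.044,"dy":0.4,"dz":0,"ax":0,"ay":0,"az":0},{"dx":0.044,"dy":0.4,"dz":0,"ax":0,"ay":0,"az":0},{"dx":0.044,"dy":0.4,"dz":0,"ax":0,"ay":0,"az":0},{"dx":0.044,"dy":0.4,"dz":0,"ax":0,"ay":0,"az":0},{"dx":0.044,"dy":0.4,"dz":0,"ax":0,"ay":0,"az":0}]'
python3 - <<'E'
from h import *
s=bot.read_state();print(s['tool_pos'],s['force'],uv(s['tool_pos']))
for n in('side',):
    a=bot.get_image(n)[:,:,::-1];cv2.imwrite(f'pics/{n}10.png',cv2.resize(a[150:400,140:460],None,fx=2.4,fy=2.4))
E
```

```text
t: 14.18
tool_pos: [0.6219, 0.0018, 0.106]
ee_rot: [0.0, 0.999, -0.054, -0.0]
force: [0.3, -0.4, -1.5]
width: 0.275
[0.62189405 0.00184064 0.10603743] [ 0.27511593 -0.35698418 -1.45828375] [ 75.8 -13.5]
```

View pics/side10.png

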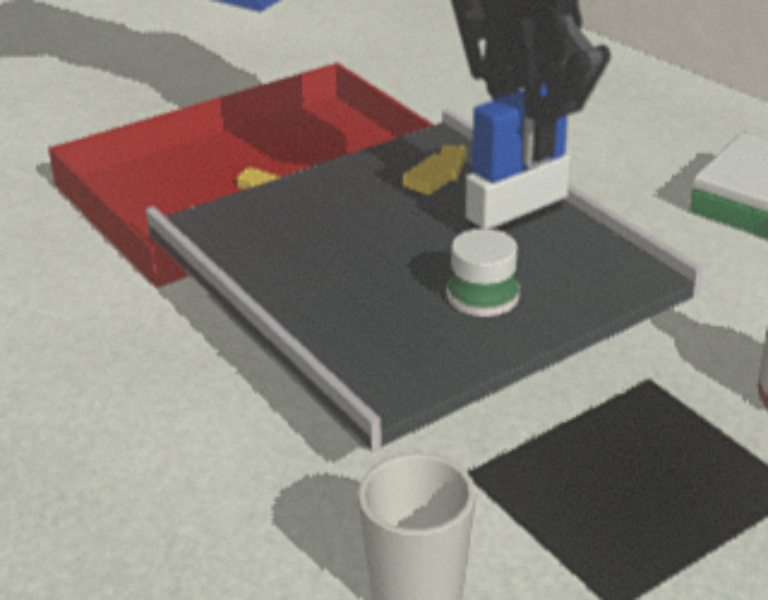

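```bash
python3 -m creep '[{"dx":0.044,"dy":0.4,"dz":0,"ax":0,"ay":0,"az":0},{"dx":0.044,"dy":0.4,"dz":0,"ax":0,"ay":0,"az":0},{"dx":0.044,"dy":0.4,"dz":0,"ax":0,"ay":0,"az":0},{"dx":0.044,"dy":0.4,"dz":0,"ax":0,"ay":0,"az":0},{"dx":0.044,"dy":0.4,"dz":0,"ax":0,"ay":0,"az":0},{"dx":0.044,"dy":0.4,"dz":0,"ax":0,"ay":0,"az":0},{"dx":0.044,"dy":0.4,"dz":0,"ax":0,"ay":0,"az":0},{"dx":0.044,"dy":0.4,"dz":0,"ax":0,"ay":0,"az":0},{"dx":0.044,"dy":0.4,"dz":0,"ax":0,"ay":0,"az":0},{"dx":0.044,"dy":0.4,"dz":0,"ax":0,"ay":0,"az":0},{"dx":0.044,"dy":0.4,"dz":0,"ax":0,"ay":0,"az":0},{"dx":0.044,"dy":0.4,"dz":0,"ax":0,"ay":0,"az":0}]'
python3 -m creep '[{"dx":0.044,"dy":0.4,"dz":0,"ax":0,"ay":0,"az":0},{"dx":0.044,"dy":0.4,"dz":0,"ax":0,"ay":0,"az":0},{"dx":0.044,"dy":0.4,"dz":0,"ax":0,"ay":0,"az":0},{"dx":0.044,"dy":0.4,"dz":0,"ax":0,"ay":0,"az":0},{"dx":0.044,"dy":0.4,"dz":0,"ax":0,"ay":0,"az":0},{"dx":0.044,"dy":0.4,"dz":0,"ax":0,"ay":0,"az":0},{"dx":0,"dy":0,"dz":0,"ax":0,"ay":0,"az":0},{"dx":0,"dy":0,"dz":0.7,"ax":0,"ay":0,"az":0},{"dx":0,"dy":0,"dz":0.7,"ax":0,"ay":0,"az":0},{"dx":0,"dy":0,"dz":0.8,"ax":0,"ay":0,"az":0}]'
python3 - <<'E'
from h import *
s=bot.read_state();print(s['tool_pos'],s['force'],uv(s['tool_pos']))
for n in('side',):
    a=bot.get_image(n)[:,:,::-1];cv2.imwrite(f'pics/{n}11.png',cv2.resize(a[150:400,140:460],None,fx=2.4,fy=2.4))
E
```

```text
t: 15.23
tool_pos: [0.6351, 0.1218, 0.1061]
ee_rot: [-0.0, 0.999, -0.054, 0.0]
force: [1.0, 0.1, -1.4]
width: 0.277
t: 16.07
tool_pos: [0.641, 0.1804, 0.1606]
ee_rot: [0.001, 0.999, -0.054, -0.001]
force: [0.5, 0.7, -1.8]
width: 0.27
[0.64100522 0.18044425 0.16062465] [ 0.49428147  0.72093296 -1.78152058] [ 75.3 166.1]
```

View pics/side11.png

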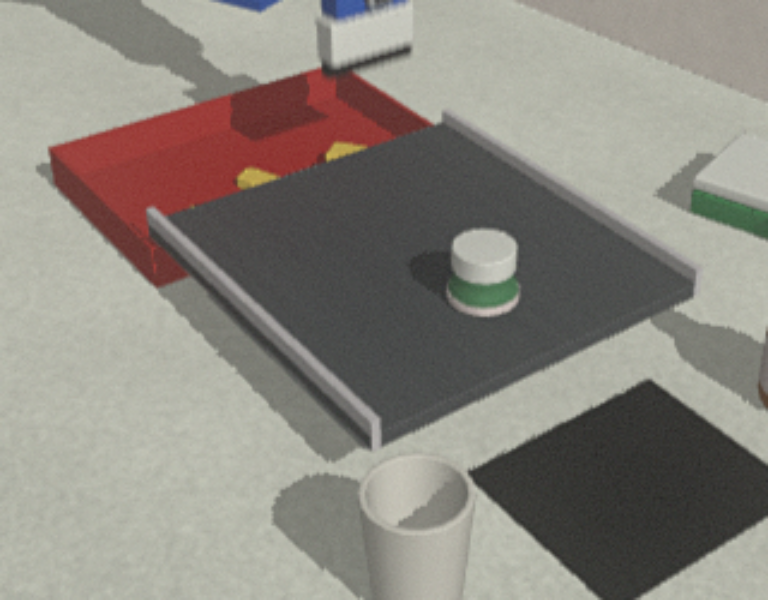

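```bash
python3 -m creep '[{"dx":-0.109,"dy":-0.994,"dz":0.5,"ax":0,"ay":0,"az":0},{"dx":-0.109,"dy":-0.994,"dz":0.5,"ax":0,"ay":0,"az":0},{"dx":-0.109,"dy":-0.994,"dz":0,"ax":0,"ay":0,"az":0},{"dx":-0.109,"dy":-0.994,"dz":0,"ax":0,"ay":0,"az":0},{"dx":-0.109,"dy":-0.994,"dz":0,"ax":0,"ay":0,"az":0},{"dx":-0.109,"dy":-0.994,"dz":0,"ax":0,"ay":0,"az":0},{"dx":-0.109,"dy":-0.994,"dz":0,"ax":0,"ay":0,"az":0},{"dx":-0.109,"dy":-0.994,"dz":0,"ax":0,"ay":0,"az":0},{"dx":-0.109,"dy":-0.994,"dz":0,"ax":0,"ay":0,"az":0},{"dx":-0.109,"dy":-0.994,"dz":0,"ax":0,"ay":0,"az":0},{"dx":-0.109,"dy":-0.994,"dz":0,"ax":0,"ay":0,"az":0},{"dx":-0.109,"dy":-0.994,"dz":0,"ax":0,"ay":0,"az":0}]'
python3 -m creep '[{"dx":-0.868,"dy":-0.772,"dz":0,"ax":0,"ay":0,"az":0},{"dx":-0.868,"dy":-0.772,"dz":0,"ax":0,"ay":0,"az":0},{"dx":-0.868,"dy":-0.772,"dz":0,"ax":0,"ay":0,"az":0},{"dx":-0.868,"dy":-0.772,"dz":0,"ax":0,"ay":0,"az":0},{"dx":0,"dy":0,"dz":-1,"ax":0,"ay":0,"az":0},{"dx":0,"dy":0,"dz":-1,"ax":0,"ay":0,"az":0},{"dx":0,"dy":0,"dz":-1,"ax":0,"ay":0,"az":0},{"dx":0,"dy":0,"dz":-1,"ax":0,"ay":0,"az":0},{"dx":0,"dy":0,"dz":0,"ax":0,"ay":0,"az":0},{"dx":0,"dy":0,"dz":0,"ax":0,"ay":0,"az":0}]'
python3 - <<'E'
from h import *
s=bot.read_state();print(s['tool_pos'],s['force'],uv(s['tool_pos']),uv([.5215,-.195]))
for n in('side',):
    a=bot.get_image(n)[:,:,::-1];cv2.imwrite(f'pics/{n}12.png',cv2.resize(a[200:420,270:550],None,fx=2.7,fy=2.7))
E
```

```text
t: 17.12
tool_pos: [0.6084, -0.1188, 0.1857]
ee_rot: [-0.0, 0.999, -0.054, -0.0]
force: [0.4, 0.7, -2.1]
width: 0.274
t: 17.95
tool_pos: [0.5212, -0.1948, 0.0852]
ee_rot: [0.0, 0.999, -0.054, -0.002]
force: [0.2, -0.3, -1.7]
width: 0.275
[ 0.52124494 -0.19480954  0.08515387] [ 0.24234291 -0.25045839 -1.66622711] [  -2.8 -219.9] [  -2.5 -220.1]
```

View pics/side12.png

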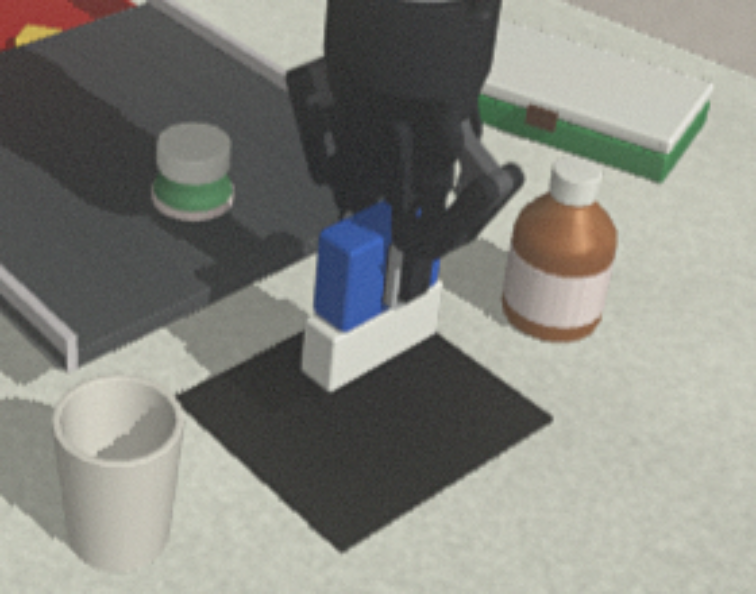

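```bash
python3 -m creep '[{"dx":0,"dy":0,"dz":-0.5,"ax":0,"ay":0,"az":0},{"dx":0,"dy":0,"dz":-0.3,"ax":0,"ay":0,"az":0},{"dx":0,"dy":0,"dz":-0.2,"ax":0,"ay":0,"az":0},{"dx":0,"dy":0,"dz":0,"ax":0,"ay":0,"az":0},{"dx":0,"dy":0,"dz":0,"ax":0,"ay":0,"az":0}]'
python3 -m creep '[{"dx":0,"dy":0,"dz":-0.04,"ax":0,"ay":0,"az":0},{"dx":0,"dy":0,"dz":-0.04,"ax":0,"ay":0,"az":0},{"dx":0,"dy":0,"dz":0,"ax":0,"ay":0,"az":0},{"dx":0,"dy":0,"dz":0,"ax":0,"ay":0,"az":0}]'
```

```text
t: 18.42
tool_pos: [0.5225, -0.1947, 0.0616]
ee_rot: [0.0, 0.999, -0.054, 0.0]
force: [0.1, 0.0, -2.1]
width: 0.269
t: 18.75
tool_pos: [0.5222, -0.1946, 0.0593]
ee_rot: [0.0, 0.999, -0.054, 0.0]
force: [-0.1, -0.0, -1.9]
width: 0.271
```

```bash
python3 -m creep '[{"dx":0,"dy":0,"dz":-0.04,"ax":0,"ay":0,"az":0},{"dx":0,"dy":0,"dz":0,"ax":0,"ay":0,"az":0},{"dx":0,"dy":0,"dz":0,"ax":0,"ay":0,"az":0}]'
python3 -m creep '[{"dx":0,"dy":0,"dz":-0.04,"ax":0,"ay":0,"az":0},{"dx":0,"dy":0,"dz":0,"ax":0,"ay":0,"az":0},{"dx":0,"dy":0,"dz":0,"ax":0,"ay":0,"az":0}]'
```

```text
t: 19.0
tool_pos: [0.5221, -0.1946, 0.058]
ee_rot: [0.0, 0.999, -0.054, -0.0]
force: [-0.1, 0.7, -1.7]
width: 0.274
t: 19.25
tool_pos: [0.5223, -0.1947, 0.0572]
ee_rot: [0.0, 0.999, -0.054, 0.0]
force: [0.7, -0.7, -1.4]
width: 0.275
```

```bash
python3 -m creep '[{"dx":0,"dy":0,"dz":-0.04,"ax":0,"ay":0,"az":0},{"dx":0,"dy":0,"dz":0,"ax":0,"ay":0,"az":0},{"dx":0,"dy":0,"dz":0,"ax":0,"ay":0,"az":0}]'
python3 -m creep '[{"dx":0,"dy":0,"dz":-0.04,"ax":0,"ay":0,"az":0},{"dx":0,"dy":0,"dz":0,"ax":0,"ay":0,"az":0},{"dx":0,"dy":0,"dz":0,"ax":0,"ay":0,"az":0}]'
```

```text
t: 19.5
tool_pos: [0.5224, -0.1947, 0.0571]
ee_rot: [0.0, 0.999, -0.054, 0.0]
force: [-2.3, 1.2, 5.6]
width: 0.274
t: 19.75
tool_pos: [0.5224, -0.1947, 0.0571]
ee_rot: [0.0, 0.999, -0.054, 0.0]
force: [-3.3, 2.5, 11.2]
width: 0.27
```

```bash
python3 -m creep '[{"dx":0,"dy":0,"dz":0.06,"ax":0,"ay":0,"az":0},{"dx":0,"dy":0,"dz":0,"ax":0,"ay":0,"az":0}]'
python3 -m creep '[{"dx":0,"dy":0,"dz":0,"ax":0,"ay":0,"az":0},{"dx":0,"dy":0,"dz":0,"ax":0,"ay":0,"az":0},{"dx":0,"dy":0,"dz":0,"ax":0,"ay":0,"az":0},{"dx":0,"dy":0,"dz":0,"ax":0,"ay":0,"az":0},{"dx":0,"dy":0,"dz":0,"ax":0,"ay":0,"az":0},{"dx":0,"dy":0,"dz":0,"ax":0,"ay":0,"az":0},{"dx":0,"dy":0,"dz":0,"ax":0,"ay":0,"az":0},{"dx":0,"dy":0,"dz":0,"ax":0,"ay":0,"az":0}]' 0.6 40
python3 -m creep '[{"dx":0,"dy":0,"dz":0.3,"ax":0,"ay":0,"az":0},{"dx":0,"dy":0,"dz":0.6,"ax":0,"ay":0,"az":0},{"dx":0,"dy":0,"dz":1,"ax":0,"ay":0,"az":0},{"dx":0,"dy":0,"dz":1,"ax":0,"ay":0,"az":0},{"dx":0,"dy":0,"dz":1,"ax":0,"ay":0,"az":0},{"dx":0,"dy":0,"dz":1,"ax":0,"ay":0,"az":0},{"dx":0,"dy":0,"dz":1,"ax":0,"ay":0,"az":0},{"dx":0,"dy":0,"dz":1,"ax":0,"ay":0,"az":0}]'
python3 - <<'E'
from h import *
for n in('side',):
    a=bot.get_image(n)[:,:,::-1];cv2.imwrite(f'pics/{n}13.png',a)
E
```

```text
t: 19.92
tool_pos: [0.5224, -0.1947, 0.0571]
ee_rot: [0.0, 0.999, -0.054, 0.001]
force: [-1.2, 1.7, 4.0]
width: 0.271
t: 20.58
tool_pos: [0.5221, -0.1946, 0.0565]
ee_rot: [-0.0, 0.999, -0.054, -0.0]
force: [0.5, 0.5, -0.1]
width: 0.799
t: 21.25
tool_pos: [0.5218, -0.1946, 0.2311]
ee_rot: [0.0, 0.999, -0.054, 0.0]
force: [1.3, 0.0, 0.3]
width: 0.8
```

View pics/side13.png

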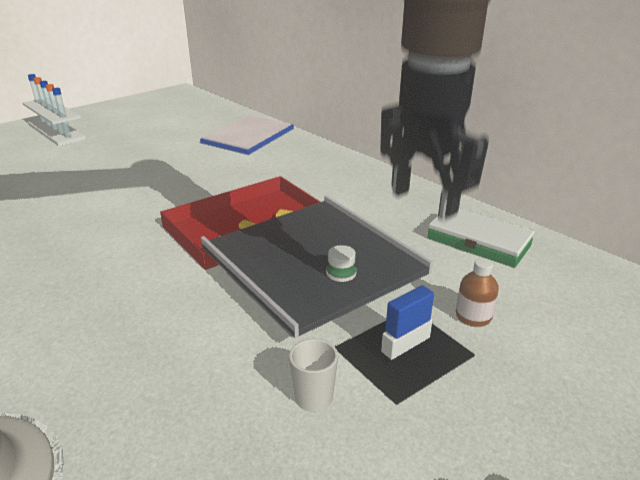

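```bash
python3 -m creep '[{"dx":-0.6,"dy":-1,"dz":0.2,"ax":0,"ay":0,"az":0},{"dx":-0.6,"dy":-1,"dz":0.2,"ax":0,"ay":0,"az":0},{"dx":-0.6,"dy":-1,"dz":0,"ax":0,"ay":0,"az":0},{"dx":-0.6,"dy":-1,"dz":0,"ax":0,"ay":0,"az":0},{"dx":-0.6,"dy":-1,"dz":0,"ax":0,"ay":0,"az":0},{"dx":-0.6,"dy":-1,"dz":0,"ax":0,"ay":0,"az":0},{"dx":-0.6,"dy":-1,"dz":0,"ax":0,"ay":0,"az":0},{"dx":-0.6,"dy":-1,"dz":0,"ax":0,"ay":0,"az":0},{"dx":-0.6,"dy":-1,"dz":0,"ax":0,"ay":0,"az":0},{"dx":-0.6,"dy":-1,"dz":0,"ax":0,"ay":0,"az":0},{"dx":0,"dy":0,"dz":0,"ax":0,"ay":0,"az":0}]'
python3 - <<'E'
from h import *
a=bot.get_image('top');cv2.imwrite('pics/top14.png',a[:,:,::-1])
for b in blobs(a,YL,YH,.015,'top',30): print(*b)
print('jar lid ref',uv(p2w('top',371,244,.09)))
t=cv2.imread('pics/top0.png')[:,:,::-1]
for nm,(x0,x1,y0,y1) in dict(jar=(350,395,224,268),bottle=(450,500,150,198),beaker=(425,472,334,380)).items():
    tm=cv2.cvtColor(t[y0:y1,x0:x1],6);im=cv2.cvtColor(a[y0-10:y1+10,x0-10:x1+10],6)
    r=cv2.minMaxLoc(cv2.matchTemplate(im,tm,cv2.TM_CCOEFF_NORMED));print(nm,r[1],np.array(r[3])-10)
E
```

```text
t: 22.22
tool_pos: [0.3697, -0.4477, 0.2392]
ee_rot: [0.0, 0.998, -0.056, -0.0]
force: [0.7, 0.1, -0.0]
width: 0.798
[219. 271.] 756.5 [-70.8 168.8] [-101.7  147.9] [-36.8 196.8]
[213. 231.] 460.0 [ -5.4 189.2] [-19.1 160.5] [ 11.  221.9]
[229. 190.] 720.5 [ 65.5 173.5] [ 27.9 146.4] [101.8 204. ]
jar lid ref [ -0.6 -68.1]
jar 0.999772846698761 [0 0]
bottle 0.9998148083686829 [0 0]
beaker 0.9361936450004578 [0 0]
```

View pics/top14.png

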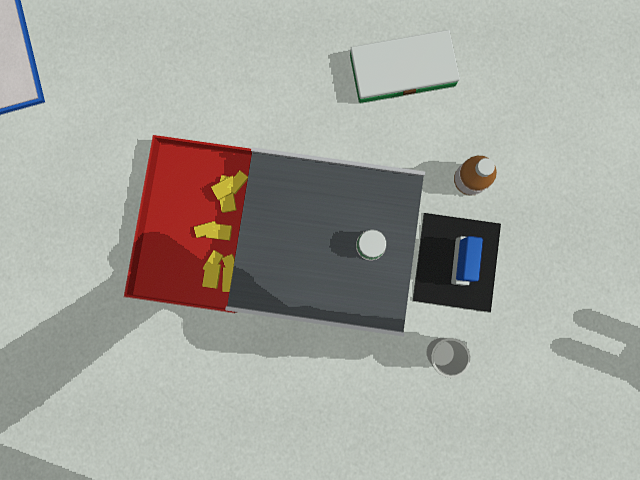

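Run:
```python
import cv2
a=cv2.imread('pics/top14.png')[150:310,170:270];cv2.imwrite('pics/z14.png',cv2.resize(a,None,fx=3.7,fy=3.7,interpolation=cv2.INTER_CUBIC))
```

```text
(no output)
```

View pics/z14.png

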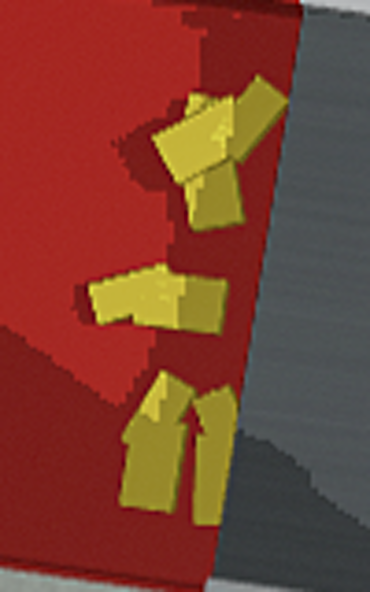

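Run:
```python
from h import *
print(bot.read_state()['joint_velocities'].round(3)); print(bot.finish_job())
```

```text
[ 0.048 -0.012 -0.013 -0.013  0.002 -0.015]
the job is handed in; nothing more can be done
None
```

I gripped the scraper by its bar and made three pushes along the plate: near lane, centre chip, then far lane. All five offcuts went into the tray. I then stood the scraper back on its mat, released it, moved the arm clear and handed the job in at about 22 s of the 72 s allowed.

- **Offcuts:** the last top picture shows all five in the tray and the plate clear except for the jar. One offcut lies right against the plate's end and one rests on top of another. From the geometry, both should be inside the height and edge limits, but I did not measure those two directly.
- **Jar, bottle and beaker:** matching against the first picture gave zero pixels of shift for all three. The beaker match was weaker (0.94), probably because the arm's shadow fell near it.
- **Scraper:** it stands upright near the middle of the mat by eye. I set it down until the force showed contact, about 1 mm from the mat's measured centre, but did not refit its pose after letting go.
- **Other:** no finger contact with an offcut was seen, and the highest force I read was about 12 N, while setting the scraper down. The arm's first joint was still reading about 0.05 rad/s, clear of everything, when I handed in.

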